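# Top up the spring-fed sample-bottle magazines

### The arm

A 6-joint arm with a two-finger parallel gripper is mounted at the origin on a cart in front of the work surface, level with it; the furniture and walls round the work are solid. World frame = base frame: x ahead of the robot, y to its left, z up, the work surface at z = 0. Lengths are in m, angles in degrees, forces in N, time in s.
With the tool pointing down it reaches from about 0.3 to 0.75 m from the base axis. Payload 8.5 kg.
Tool frame: the origin (TCP) lies on the centre line of the jaws, within the pads' length; the fingertips stand 17 mm ahead of it and the grasp point (between the pads) lies 2 mm behind it (env.tcp_to_tips is the distance from the TCP to the fingertips, in m); z points along the fingers, y is the line along which they close (so a half turn about z gives the same grasp; the last joint's range is limited). The gripper opens to 85 mm and grips with 20 to 120 N. Pads are 22 mm wide; open, the fingers measure 114 mm over their backs; the gripper's body (76 mm by 85 mm) begins 54 mm behind the grasp point. The pads swing forward as they close: fully open they stand 13 mm farther back than shut.
Start: joints at [55.961, 21.807, 74.336, -0, 83.858, -12.336], TCP at [0.203, 0.511, 0.248] pointing down, gripper open.
Joint ranges: [-178.18, 178.18], [-50.72, 133.34], [12.68, 142.11], [-81.47, 261.47], [9.98, 163.14], [-165.26, 165.26]. Speed limits (degrees/s): [136.94, 136.94, 180, 180, 180, 180].

### API

Orientations are given as a 3x3 rotation matrix whose columns are the frame's x, y, z axes.
In Python, from rig import env gives the robot as it stands. The module is installed in compiled form; this text tells all that it offers.
- The arm moves only by the shell command python3 -m pendant 'ROWS' [FORCE]. ROWS is JSON, a list of rows, each a list of 7 numbers: the opening, from 0 (shut) to 1 (fully open), then the shift along the tool's x, y, z in m, then the turn, a rotation vector about the tool's x, y, z in rad. A call has 1 to 5 rows; each row is the pose to reach, as a shift and turn from the pose commanded when the call began, along the tool's axes at that moment; what a row does not reach only later rows make up. A row lasts 1/8 s, in which the tool goes at most 62.5 mm and 10.7 degrees, less where a joint would pass 70% of its speed; a pose out of reach is approached as far as the arm can. A call with a gripper value outside its range is refused whole. The fingers move at their own pace and stop on an object; FORCE is the grip in N (left out, the last holds). Time passes only in rows, so rows that repeat a pose let the fingers close. It gives the time, the measured TCP pose, the force, the opening and the grip force at its end, in the units of the state.
- env.observe(): the state, without advancing time (a new reading comes with each control period).
- env.get_image(name): name is "scene" or "side" or "wrist"; returns a dict with "image" (384x512x3 uint8, blue, green, red), "fx", "fy", "cx", "cy" (pixels), "k1" (the pictures are not rectified: a ray, as slopes to the right and down, at radius r is drawn at 1 + k1 r^2 times it, then the intrinsics apply), "pose" (4x4, takes a point from camera to world coordinates). Camera axes: x right, y up, looking along -z (the intrinsics and any distortion apply to the point x, -y, -z); pixel columns grow to the right and rows downward; lengths in m; the calibration is good to about 2 mm. A picture is of the moment at which its call begins. There is no depth.
- env.close_job(): hands the job in; it is judged then, once.
Trained networks look in the newest picture that a camera, given by its name, has taken for a name from the list of things; names that differ only in an ending like _2 or _b are one class to them, and where a whole thing is asked for, a point or a joint stands for the part that bears it (a point fixed in the world has none). Each returns a list of dicts, best first, with "conf" (0 to 1); they miss things now and then, are a little off and sometimes report something else, mostly with a low value. They report only what shows in the picture. A call takes as long as a camera call.
- env.find_in(camera, thing): "bbox" ([centre column, centre row, width, height] in pixels, round what is visible of it).
- env.trace(camera, thing): "mask" (384x512 bool, what is visible of it) and "bbox" ([centre column, centre row, width, height] in pixels, round what is visible of it).
- env.tip_of(camera, thing): "centre" ([column, row] in pixels: a listed point, or the origin of a listed thing).
The state is a dict: "time_s": time; "q": joint angles; "qvel": joint speeds; "joint_efforts": joint torques, N m; "position": TCP position; "tool_rot": TCP orientation; "ft_force": force on the tool from outside, world axes, zero at the start; "wrist_torque": the same for the moment, N m; "grip_width": finger opening in m; "gripper_force": force on a finger pad.
Only numpy, scipy, OpenCV 4.12 (cv2) and the standard library are available. Lean on these libraries where they do the work, as an engineer would, in place of code of your own. Each camera call takes 0.05 s, during which the arm holds its last target. There are 200 camera calls.

### The job

Two bottles in the blue carrier, one teal-capped and one dark-blue-capped, still have to join their rows: load each into the spring-fed magazine that already holds bottles with its cap colour, so that both magazines hold a closed-up row of three, every bottle upright on the lane floor behind the front lip. The way to do it is to draw the bottle up out of its pocket, use it held over the lip to press the row gently back against the orange spring follower (the last bottle only just goes in, so feel for the stop and do not crush the row or jam the bottle on the lip), and set it down behind the lip. Leave the bottles already loaded in their rows, never lay a bottle over, and leave the white-capped bottle and everything else where it is.

Things in the scene. Friction and masses are not known exactly. Their poses are not given: they have to be found in the camera images.
- magazine_teal: open sheet-steel feed magazine (spring-fed lane, 226x66 mm) that at the start holds the two teal-capped bottles; fixed; the two magazines look alike, in either order. Origin: centre of its underside on the bench; x along the lane away from the robot, z up. Slick lane floor z = 6 mm, side walls' inner faces y = +-30.5 mm, 62 mm high, flared at the front; front lip's inner face x = -100 mm
- magazine_blue: open sheet-steel feed magazine (spring-fed lane, 226x66 mm) that at the start holds the two blue-capped bottles; fixed; the two magazines look alike, in either order. Origin: centre of its underside on the bench; x along the lane away from the robot, z up. Slick lane floor z = 6 mm, side walls' inner faces y = +-30.5 mm, 62 mm high, flared at the front; front lip's inner face x = -100 mm
- magazine_teal_follower (a joint): slide of the teal magazine's spring follower (orange plate 56 mm wide, 112 mm high; spring 5 to 6 N toward the lip): 0 m = plate 40 mm behind the lip, grows as the row is pressed back, hard stop at 0.1265 m, which leaves 166.5 mm from lip to plate, 8 to 9 mm more than three bottles need; about 0.065 m with two bottles in the row, 0.119 m with three
- magazine_blue_follower (a joint): slide of the blue magazine's spring follower (orange plate 56 mm wide, 112 mm high; spring 5 to 6 N toward the lip): 0 m = plate 40 mm behind the lip, grows as the row is pressed back, hard stop at 0.1265 m, which leaves 166.5 mm from lip to plate, 8 to 9 mm more than three bottles need; about 0.066 m with two bottles in the row, 0.118 m with three
- magazine_teal_lip (a point): middle of the teal magazine's front lip: inner face, top edge, 31.5 mm above the bench (25.5 mm above the lane floor); lip 4 mm thick with rounded top, its x and y axes as the magazine's. Bottles must end behind it (+x side)
- magazine_blue_lip (a point): middle of the blue magazine's front lip: inner face, top edge, 31.5 mm above the bench (25.5 mm above the lane floor); lip 4 mm thick with rounded top, its x and y axes as the magazine's. Bottles must end behind it (+x side)
- magazine_teal_plate (a point): middle of the front face of the teal magazine's follower plate, which presses on the row
- magazine_blue_plate (a point): middle of the front face of the blue magazine's follower plate, which presses on the row
- teal_1: PET sample bottle with teal screw cap, 51 mm diameter, 177 mm tall; straight body up to 130 mm above its base, above it neck and cap to grip, 26 to 30 mm wide. Origin: centre of its base, z up the bottle. Stands in the teal magazine's row at the start. Front bottle.
- teal_2: PET sample bottle with teal screw cap, 54 mm diameter, 173 mm tall; straight body up to 125 mm above its base, above it neck and cap to grip, 26 to 30 mm wide. Origin: centre of its base, z up the bottle. Stands in the teal magazine's row at the start. Rear bottle.
- blue_1: PET sample bottle with dark blue screw cap, 53 mm diameter, 181 mm tall; straight body up to 127 mm above its base, above it neck and cap to grip, 26 to 30 mm wide. Origin: centre of its base, z up the bottle. Stands in the blue magazine's row at the start. Front bottle.
- blue_2: PET sample bottle with dark blue screw cap, 53 mm diameter, 177 mm tall; straight body up to 122 mm above its base, above it neck and cap to grip, 26 to 30 mm wide. Origin: centre of its base, z up the bottle. Stands in the blue magazine's row at the start. Rear bottle.
- teal_new: PET sample bottle with teal screw cap, 54 mm diameter, 178 mm tall; straight body up to 130 mm above its base, above it neck and cap to grip, 26 to 30 mm wide. Origin: centre of its base, z up the bottle. To be loaded; stands in a pocket of the carrier.
- blue_new: PET sample bottle with dark blue screw cap, 52 mm diameter, 182 mm tall; straight body up to 128 mm above its base, above it neck and cap to grip, 26 to 30 mm wide. Origin: centre of its base, z up the bottle. To be loaded; stands in a pocket of the carrier.
- carrier: blue plastic field carrier, 78 mm (x) by 231 mm (y), 89 mm high over its rim, with three pockets in a row along its y axis (76 mm apart, about 70 mm square, floor 4 mm above the bench), one bottle in each, in any order; fixed. Origin: centre of its underside
- white_cap_bottle: larger PET bottle with white cap, 64 mm diameter, 199 mm tall, in the carrier's third pocket; stays there. Origin: centre of its base
- amber_vial: amber glass vial, 44 mm diameter, 76 mm tall, bystander. Origin: centre of its base
- timer: bench timer, 64x64x20 mm, bystander. Origin: centre of its underside
- tape_roll: roll of label tape lying flat, 91 mm diameter, 18 mm high, bystander. Origin: centre of its underside

How it is judged:
By the outcome, as a careful person would: the job done as asked, in the order asked, and still so for the second after the job is handed in, with the robot touching nothing.
It also fails if it takes over 64 s, if anything falls off the work surface, if the arm or the gripper's body presses on something with over 40 N, if the wrist force passes 120 N, or if a joint passes its speed limit or range.

## Working session

There is one attempt and no reset: what is moved stays moved. The work goes in short steps, Python scripts to look and compute and a shell command to move; the robot and the scene stay as the last step left them, time stands still between calls to the robot, and variables do not carry over. Pictures are saved under pics/ and viewed, at most 10 in all, crops included, and the job is handed in when it is done.

```bash
mkdir -p pics; cat > h.py <<'E'
import numpy as np, cv2
from rig import env
def ray(im,u,v):
    x=(u-im["cx"])/im["fx"]; y=(v-im["cy"])/im["fy"]
    a,b=x,y
    for _ in range(20):
        s=1+im["k1"]*(a*a+b*b); a,b=x/s,y/s
    P=np.array(im["pose"]); return P[:3,3],P[:3,:3]@np.array([a,-b,-1.])
def onz(im,u,v,z):
    o,d=ray(im,u,v); return o+d*(z-o[2])/d[2]
def tri(rs):
    A=np.zeros((3,3));b=np.zeros(3)
    for o,d in rs:
        d=d/np.linalg.norm(d);M=np.eye(3)-np.outer(d,d);A+=M;b+=M@o
    return np.linalg.solve(A,b)
def proj(im,p):
    P=np.array(im["pose"]);c=P[:3,:3].T@(np.array(p)-P[:3,3]);x,y=c[0]/-c[2],-c[1]/-c[2]
    s=1+im["k1"]*(x*x+y*y);return np.array([im["fx"]*x*s+im["cx"],im["fy"]*y*s+im["cy"]])
def save(im,n): cv2.imwrite(f"pics/{n}.png",im["image"])
E
python3 - <<'E'
from h import *
np.set_printoptions(precision=3,suppress=True)
for c in("scene","side"):
    im=env.get_image(c);save(im,c+"0");print(c,im["fx"],im["k1"],np.array(im["pose"])[:3])
    for t in("magazine_teal_lip","magazine_blue_lip","magazine_teal_plate","magazine_blue_plate","teal_new","blue_new","carrier","white_cap_bottle"):
        for r in env.tip_of(c,t)[:3]:print(t,np.round(r["centre"],1),round(r["conf"],2),onz(im,*r["centre"],.0315 if 'lip' in t else 0.004))
print(env.observe())
E
```

```text
scene 442.43847798388964 0.05102055375808499 [[ 0.653  0.571 -0.497 -0.139]
 [-0.757  0.476 -0.449 -0.667]
 [-0.02   0.669  0.743  1.08 ]]
magazine_teal_lip [350.4 257.8] 0.89 [ 0.503 -0.387  0.032]
magazine_teal_lip [361.9 247.3] 0.4 [ 0.553 -0.392  0.032]
magazine_teal_lip [194.9 179.1] 0.33 [0.43  0.163 0.032]
magazine_blue_lip [298.4 231.7] 0.64 [ 0.48  -0.223  0.032]
magazine_blue_lip [372.  230.6] 0.55 [ 0.62  -0.383  0.032]
magazine_blue_lip [356.3 257.4] 0.36 [ 0.515 -0.398  0.032]
magazine_teal_plate [372.9 226.2] 0.64 [ 0.656 -0.369  0.004]
magazine_teal_plate [354.5 255.4] 0.4 [ 0.534 -0.384  0.004]
magazine_blue_plate [312.7 222.1] 0.71 [ 0.553 -0.222  0.004]
magazine_blue_plate [316.5 205.7] 0.49 [ 0.611 -0.193  0.004]
teal_new [204.1 191.1] 0.8 [0.428 0.123 0.004]
blue_new [222.8 199. ] 0.63 [0.443 0.052 0.004]
blue_new [192.5 177.6] 0.59 [0.444 0.196 0.004]
carrier [204.9 192.2] 0.69 [0.426 0.117 0.004]
white_cap_bottle [220.2 202.9] 0.57 [0.426 0.047 0.004]
white_cap_bottle [354.6 253.8] 0.56 [ 0.539 -0.381  0.004]
side 368.5760774609697 -0.05924558935730599 [[ 0.81  
[... 628 characters left out ...]
-0.372  0.004]
carrier [254.3 177.6] 0.82 [0.434 0.105 0.004]
carrier [160.8 327.5] 0.6 [ 0.611 -0.496  0.004]
white_cap_bottle [227.6 251. ] 0.33 [ 0.582 -0.224  0.004]
{'time_s': 0.9, 'q': array([ 55.96 ,  21.805,  74.336,  -0.002,  83.858, -12.335]), 'qvel': array([ 0.057, -0.066, -0.029, -0.079, -0.034, -0.005]), 'joint_efforts': array([  0.001, -44.834, -23.146,  -0.   ,   0.001,  -0.   ]), 'position': array([0.203, 0.511, 0.248]), 'tool_rot': array([[-0.929,  0.37 ,  0.   ],
       [ 0.37 ,  0.929, -0.   ],
       [-0.   ,  0.   , -1.   ]]), 'ft_force': array([1.165, 0.344, 0.699]), 'wrist_torque': array([-0.022, -0.007,  0.012]), 'gripper_force': 0.0, 'grip_width': 0.0853916464147551}
```

```bash
python3 -c "
import cv2
for n in('scene0','side0'):
    i=cv2.imread(f'pics/{n}.png');i=i[130:310,120:440] if 'sc' in n else i[110:350,120:340]
    cv2.imwrite(f'pics/{n}c.png',cv2.resize(i,None,fx=2.5,fy=2.5,interpolation=2))"
```

```text
(no output)
```

View pics/scene0c.png

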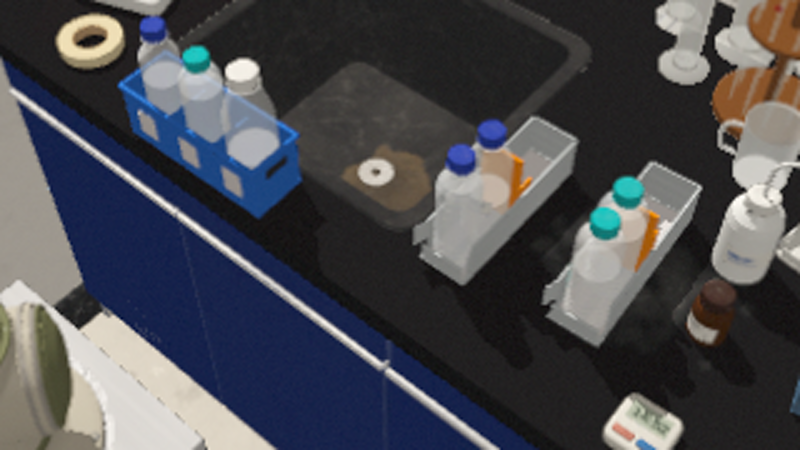

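View pics/side0c.png

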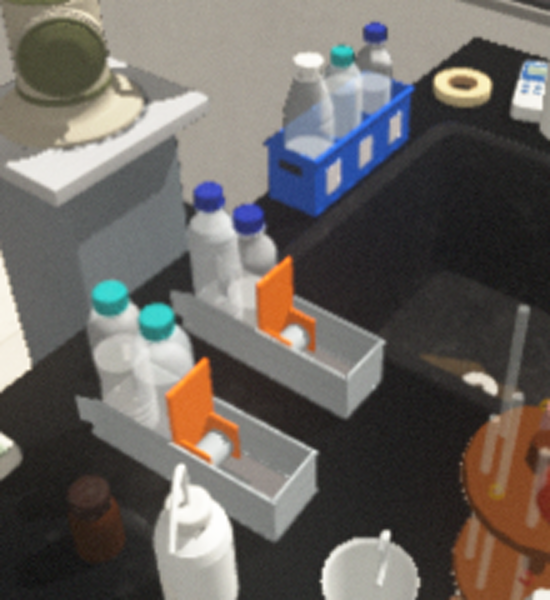

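The views show the carrier with its caps at blue (y+), teal (middle) and white. The blue magazine is near y≈-0.2 and the teal one near y≈-0.37. Rear rim corners in the scene view are about (335,177)/(351,186) and (381,195)/(400,204). In the side view they are (273,247)/(259,267) and (246,291)/(231,316).

```bash
python3 - <<'E'
from h import *
np.set_printoptions(precision=4,suppress=True)
S=env.get_image("scene");D=env.get_image("side")
def caps(im,lo,hi):
    m=cv2.inRange(cv2.cvtColor(im["image"],cv2.COLOR_BGR2HSV),lo,hi)
    n,_,st,ce=cv2.connectedComponentsWithStats(m)
    return [(ce[i],st[i]) for i in range(1,n) if 25<st[i][4]<400]
for nm,lo,hi in(("teal",(80,120,60),(95,255,255)),("blue",(112,150,80),(125,255,255))):
    A=caps(S,lo,hi);B=caps(D,lo,hi)
    for c,s in A:
        for e,t in B:
            r=[ray(S,*c),ray(D,*e)];p=tri(r)
            err=np.linalg.norm(proj(S,p)-c)+np.linalg.norm(proj(D,p)-e)
            if err<4 and .12<p[2]<.22: print(nm,c,s,e,t,p,round(err,2))
for k,a,b in(("b+y",(334.8,177.2),(273.2,246.8)),("b-y",(350.8,186),(259.2,266.8)),("t+y",(380.8,195.2),(246.4,291.2)),("t-y",(400,204.4),(231.2,316))):
    print(k,tri([ray(S,*a),ray(D,*b)]),onz(S,*a,.062),onz(D,*b,.062))
E
```

```text
teal [198.2574 152.8911] [193 148  11  11 101] [256.5  131.75] [253 128   8   8  56] [0.4308 0.1198 0.1749] 0.09
teal [370.464 206.112] [365 200  13  13 125] [182.3543 237.8571] [176 231  14  15 175] [ 0.5848 -0.3748  0.1711] 0.37
teal [361.3438 218.7656] [356 213  12  13 128] [163.7391 228.5217] [157 222  14  14 161] [ 0.5322 -0.3801  0.1737] 0.52
blue [180.5952 140.9167] [176 137  10   9  84] [269.9231 121.5385] [267 120   7   5  26] [0.4305 0.1966 0.1799] 1.06
blue [316.22 182.88] [311 178  11  11 100] [203.6615 186.9846] [198 183  11  10  65] [ 0.5302 -0.2379  0.2076] 2.1
blue [316.22 182.88] [311 178  11  11 100] [219.3855 195.9277] [214 192  11  10  83] [ 0.5573 -0.2177  0.1761] 1.26
blue [304.0198 193.1287] [299 188  11  11 101] [203.6615 186.9846] [198 183  11  10  65] [ 0.5039 -0.2163  0.1795] 1.41
b+y [ 0.7029 -0.1896  0.0612] [ 0.7002 -0.1931  0.062 ] [ 0.7031 -0.1865  0.062 ]
b-y [ 0.7077 -0.2509  0.0516] [ 0.7011 -0.2519  0.062 ] [ 0.713  -0.2623  0.062 ]
t+y [ 0.7304 -0.3386  0.0595] [ 0.7272 -0.3412  0.062 ] [ 0.7315 -0.3383  0.062 ]
t-y [ 0.7398 -0.4018  0.0519] [ 0.7321 -0.4026  0.062 ] [ 0.7444 -0.409   0.062 ]
```

```bash
cat >> h.py <<'E'
def go(t,yaw=None):
    "shift in tool axes (and turn about tool z) to world target; yaw=angle of tool y from world x"
    o=env.observe();R=o["tool_rot"];d=R.T@(np.array(t)-o["position"])
    a=np.degrees(np.arctan2(R[1,1],R[0,1]))
    print("go",np.round(d,4),"yaw",round(a,2),"turn",None if yaw is None else round(np.radians(a-yaw),4),"t",o["time_s"],"F",np.round(o["ft_force"],1))
E
python3 -m pendant '[[0.7,-0.066,-0.042,0,0,0,0.18],[0.7,-0.131,-0.083,0,0,0,0.36],[0.7,-0.196,-0.125,0,0,0,0.54],[0.7,-0.262,-0.166,0,0,0,0.72],[0.7,-0.3275,-0.2075,0,0,0,0.9]]'
python3 - <<'E'
from h import *
go((.4305,.1966,.248),0)
E
```

```text
time_s: 1.62
position: [0.3876, 0.2562, 0.2486]
tool_rot: [[-0.282, 0.959, 0.001], [0.959, 0.282, 0.0], [0.0, 0.001, -1.0]]
ft_force: [0.5, 1.1, 0.9]
grip_width: 0.06
gripper_force: 0.0
go [-0.0693  0.0243  0.0006] yaw 16.4 turn 0.2862 t 1.625 F [0.5 1.1 0.9]
```

```bash
python3 -m pendant '[[0.7,-0.035,0.012,0,0,0,0.15],[0.7,-0.069,0.024,0,0,0,0.286],[0.7,-0.069,0.024,0,0,0,0.286],[0.7,-0.069,0.024,0,0,0,0.286]]'
python3 - <<'E'
from h import *
np.set_printoptions(precision=4,suppress=True)
im=env.get_image("wrist");save(im,"w1");print(np.array(im["pose"])[:3])
m=cv2.inRange(cv2.cvtColor(im["image"],cv2.COLOR_BGR2HSV),(80,120,60),(95,255,255))
for t in("blue_new","teal_new"):
    for r in env.trace("wrist",t)[:3]:print(t,r["bbox"],r["conf"])
    for r in env.tip_of("wrist",t)[:2]:print(t,r["centre"],r["conf"],onz(im,*r["centre"],.004))
go((.4305,.1966,.248),0)
E
```

```text
time_s: 2.12
position: [0.4292, 0.1991, 0.2483]
tool_rot: [[-0.007, 1.0, -0.0], [1.0, 0.007, 0.0], [0.0, -0.0, -1.0]]
ft_force: [-0.0, 0.1, -0.1]
grip_width: 0.0598
gripper_force: 0.0
[[ 1.     -0.0062 -0.0004  0.4281]
 [ 0.0061  0.9608  0.2773  0.2682]
 [-0.0013 -0.2773  0.9608  0.3732]]
blue_new [253.6, 196.4, 62.4, 93.0] 0.6
blue_new [252.4, 168.2] 0.95 [0.4285 0.1945 0.004 ]
teal_new [255.2, 276.2, 59.3, 105.3] 0.94
teal_new [253.5, 223.0] 0.75 [0.4304 0.1214 0.004 ]
go [-0.0028  0.0013  0.0004] yaw 0.44 turn 0.0076 t 2.375 F [ 0.5  0.2 -0.5]
```

View pics/w1.png

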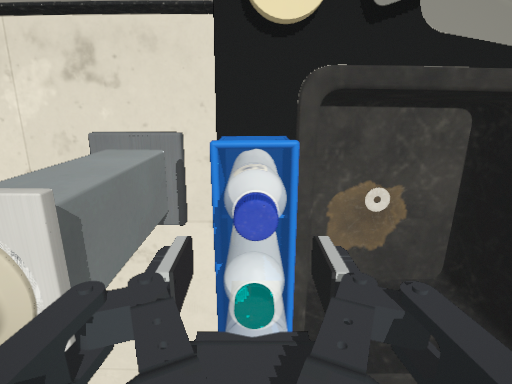

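The wrist view shows the blue cap at (256,215), centred between the open fingers in x, and the teal cap next at (254,305). I'm descending now.

```bash
python3 -m pendant '[[0.7,-0.0035,0,0.04,0,0,0.0076],[0.7,-0.0035,0,0.082,0,0,0.0076],[0.7,-0.0035,0,0.082,0,0,0.0076],[0,-0.0035,0,0.082,0,0,0.0076],[0,-0.0035,0,0.082,0,0,0.0076]]' 70
python3 -m pendant '[[0,0,0,0,0,0,0],[0,0,0,0,0,0,0]]'
```

```text
time_s: 3.0
position: [0.4304, 0.1955, 0.168]
tool_rot: [[0.001, 1.0, 0.004], [1.0, -0.001, 0.001], [0.001, 0.004, -1.0]]
ft_force: [2.2, -0.2, 18.1]
grip_width: 0.0241
gripper_force: 51.2
time_s: 3.25
position: [0.4306, 0.1955, 0.1682]
tool_rot: [[0.002, 1.0, 0.004], [1.0, -0.002, 0.001], [0.001, 0.004, -1.0]]
ft_force: [0.8, -0.0, 6.0]
grip_width: 0.0236
gripper_force: 68.6
```

```bash
python3 -m pendant '[[0,0,0,-0.03,0,0,0],[0,0,0,-0.08,0,0,0],[0,0,0,-0.14,0,0,0],[0,0,0,-0.2,0,0,0],[0,0,0,-0.22,0,0,0]]'
python3 -m pendant '[[0,-0.06,0,0,0,0,0],[0,-0.12,0,0,0,0,0],[0,-0.18,0,0,0,0,0],[0,-0.24,0,0,0,0,0],[0,-0.30,0,0,0,0,0]]'
python3 -m pendant '[[0,-0.06,0,0,0,0,0],[0,-0.11,0.003,0.04,0,0,0.01],[0,-0.11,0.003,0.1,0,0,0.02],[0,-0.11,0.003,0.1,0,0,0.02],[0,-0.11,0.003,0.1,0,0,0.02]]'
python3 - <<'E'
from h import *
np.set_printoptions(precision=4,suppress=True)
im=env.get_image("wrist");save(im,"w2")
D=env.get_image("side");save(D,"d2")
i=np.hstack([im["image"],D["image"]]);cv2.imwrite("pics/c2.png",cv2.resize(np.vstack([im["image"][:, :],]) ,None,fx=1.5,fy=1.5))
i=D["image"][90:330,120:340];cv2.imwrite("pics/d2c.png",cv2.resize(i,None,fx=2.5,fy=2.5,interpolation=2))
for c,m in(("wrist",im),("side",D)):
  for t in("magazine_blue_lip","blue_1"):
    for r in env.tip_of(c,t)[:2]:print(c,t,r["centre"],r["conf"],onz(m,*r["centre"],.0315 if 'lip' in t else .006))
go((.435,-.2145,.204),-1)
E
```

```text
time_s: 3.88
position: [0.4295, 0.1953, 0.3908]
tool_rot: [[0.001, 1.0, 0.007], [1.0, -0.001, 0.001], [0.001, 0.007, -1.0]]
ft_force: [0.8, -0.3, -2.8]
grip_width: 0.0239
gripper_force: 69.5
time_s: 4.5
position: [0.4284, -0.1065, 0.3872]
tool_rot: [[0.002, 1.0, 0.001], [1.0, -0.002, -0.001], [-0.001, 0.001, -1.0]]
ft_force: [1.5, 0.1, -2.7]
grip_width: 0.0237
gripper_force: 69.3
time_s: 5.12
position: [0.4329, -0.215, 0.2895]
tool_rot: [[0.021, 1.0, 0.004], [1.0, -0.021, -0.003], [-0.003, 0.004, -1.0]]
ft_force: [-0.2, -0.1, -1.1]
grip_width: 0.0239
gripper_force: 69.4
wrist magazine_blue_lip [306.9, 275.3] 0.71 [ 0.5084 -0.382   0.0315]
wrist magazine_blue_lip [286.6, 167.4] 0.65 [ 0.4773 -0.2232  0.0315]
wrist blue_1 [343.6, 161.5] 0.75 [ 0.5586 -0.2218  0.006 ]
wrist blue_1 [303.1, 161.8] 0.57 [ 0.5029 -0.2211  0.006 ]
side magazine_blue_lip [201.6, 228.7] 0.68 [ 0.4863 -0.2201  0.0315]
side magazine_blue_lip [161.7, 266.7] 0.41 [ 0.5009 -0.3844  0.0315]
side blue_1 [208.3, 235.7] 0.71 [ 0.501  -0.2111  0.006 ]
side blue_1 [223.8, 246.0] 0.6 [ 0.5627 -0.2167  0.006 ]
go [0.0004 0.0026 0.0836] yaw -1.2 turn -0.0036 t 5.425 F [ 0.5  0.1 -2. ]
```

View pics/c2.png

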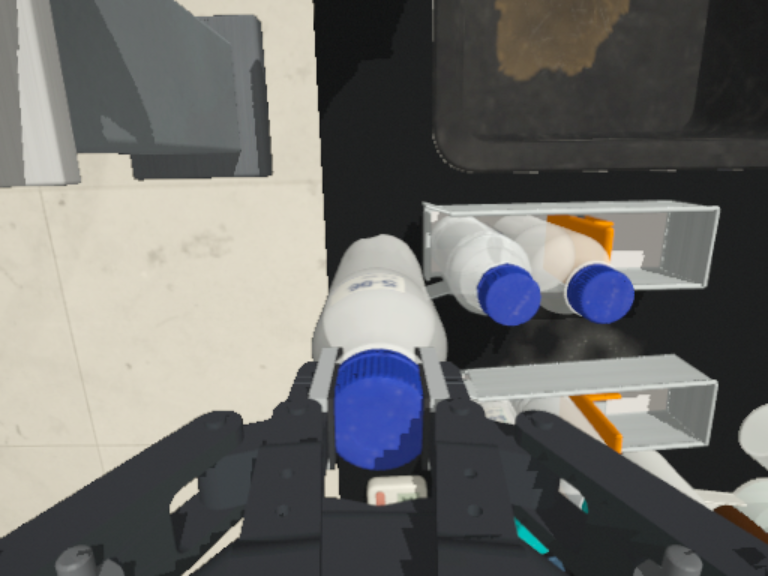

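View pics/d2c.png

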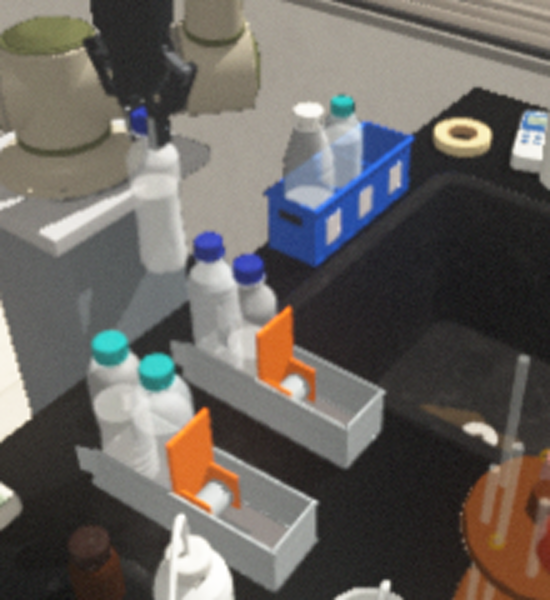

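The bottle is held upright. The lane's far wall top runs from (424,205) to (718,206) and the near-wall rear corner is at (711,288), in the 1.5x image. I'll compute the lane centre line from those.

```bash
python3 - <<'E'
from h import *
np.set_printoptions(precision=4,suppress=True)
im=env.get_image("wrist")
for n,u,v in(("far rear",718,206),("far mid",500,205),("near rear",711,288),("near mid",640,286)):
    print(n,onz(im,u/1.5,v/1.5,.062))
m=cv2.inRange(cv2.cvtColor(im["image"],cv2.COLOR_BGR2HSV),(112,150,60),(125,255,255))
n,_,st,ce=cv2.connectedComponentsWithStats(m)
for i in range(1,n):
    if st[i][4]>150: print(st[i],ce[i],onz(im,*ce[i],.182), proj(im,(*env.observe()["position"][:2],.30)))
E
```

```text
far rear [ 0.6972 -0.1847  0.062 ]
far mid [ 0.5261 -0.1811  0.062 ]
near rear [ 0.7037 -0.2513  0.062 ]
near mid [ 0.644  -0.2483  0.062 ]
[ 320  177   42   42 1293] [340.3619 197.5592] [ 0.5023 -0.2172  0.182 ] [253.6445 276.765 ]
[ 380  178   46   39 1326] [402.2112 197.0475] [ 0.5524 -0.218   0.182 ] [253.6445 276.765 ]
[ 223  233   59   81 4155] [251.9682 273.0972] [ 0.43   -0.2839  0.182 ] [253.6445 276.765 ]
```

```bash
python3 -m pendant '[[0,0,0.0026,0.045,0,0,0],[0,0,0.0026,0.0836,0,0,0],[0,0,0.0026,0.0836,0,0,0],[0,0,0.009,0.0836,0,0,0],[0,0,0.014,0.0836,0,0,0]]'
python3 -m pendant '[[0,0,0.005,0,0,0,0],[0,0,0.01,0,0,0,0],[0,0,0.015,0,0,0,0],[0,0,0.02,0,0,0,0],[0,0,0.02,0,0,0,0]]'
python3 - <<'E'
from h import *
o=env.observe();print(o["position"],o["ft_force"],o["wrist_torque"])
D=env.get_image("side");cv2.imwrite("pics/d3c.png",cv2.resize(D["image"][130:280,140:290],None,fx=4,fy=4,interpolation=2))
go((.508,-.2155,.204),-1.2)
E
```

```text
time_s: 6.1
position: [0.447, -0.2156, 0.2044]
tool_rot: [[0.022, 1.0, 0.003], [1.0, -0.022, -0.002], [-0.002, 0.003, -1.0]]
ft_force: [0.5, -0.6, -1.8]
grip_width: 0.0241
gripper_force: 69.5
time_s: 6.72
position: [0.4649, -0.2153, 0.2029]
tool_rot: [[0.021, 1.0, -0.004], [1.0, -0.021, 0.0], [0.0, -0.004, -1.0]]
ft_force: [-7.9, 1.0, 3.3]
grip_width: 0.0237
gripper_force: 70.1
[ 0.46488064 -0.21531021  0.20289369] [-7.86053016  0.96529482  3.31860507] [0.08085898 1.65718828 0.03886645]
go [ 0.0007  0.0431 -0.0013] yaw -1.22 turn -0.0004 t 6.775 F [-6.7  0.2  2.4]
```

View pics/d3c.png

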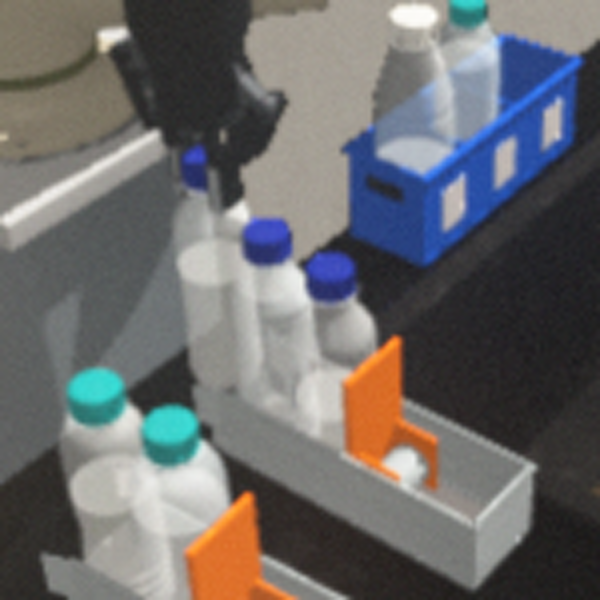

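Contact force is about 7 N, which matches the spring, and the row is moving back upright in the picture. I'll keep pressing.

```bash
python3 -m pendant '[[0,0,0.007,-0.001,0,0,0],[0,0,0.014,-0.001,0,0,0],[0,0,0.021,-0.001,0,0,0],[0,0,0.028,-0.001,0,0,0],[0,0,0.034,-0.001,0,0,0]]'
python3 -m pendant '[[0,0,0.003,0,0,0,0],[0,0,0.006,0,0,0,0],[0,0,0.008,0,0,0,0],[0,0,0.008,0,0,0,0]]'
python3 - <<'E'
from h import *
np.set_printoptions(precision=4,suppress=True)
o=env.observe();print(o["position"],o["ft_force"],o["wrist_torque"])
im=env.get_image("wrist");D=env.get_image("side")
for k in("wrist","side"):
  for t in("magazine_blue_lip",):
    for r in env.tip_of(k,t)[:2]:print(k,r["centre"],r["conf"],onz(im if k=="wrist" else D,*r["centre"],.0315))
cv2.imwrite("pics/c4.png",np.hstack([cv2.resize(im["image"][60:260,180:380],None,fx=2,fy=2),cv2.resize(D["image"][130:280,140:290],(400,400),interpolation=2)]))
go((.508,-.2155,.204),-1.2)
E
```

```text
time_s: 7.4
position: [0.4982, -0.2157, 0.2031]
tool_rot: [[0.021, 1.0, -0.007], [1.0, -0.021, 0.002], [0.002, -0.007, -1.0]]
ft_force: [-10.5, 0.2, -0.5]
grip_width: 0.0237
gripper_force: 69.8
time_s: 7.9
position: [0.5064, -0.2159, 0.2031]
tool_rot: [[0.021, 1.0, -0.006], [1.0, -0.021, 0.002], [0.002, -0.006, -1.0]]
ft_force: [-7.1, 0.4, -1.2]
grip_width: 0.0239
gripper_force: 69.8
[ 0.5064 -0.2159  0.2031] [-7.136   0.3707 -1.1674] [0.1058 1.7514 0.0336]
wrist [227.7, 181.6] 0.86 [ 0.4797 -0.219   0.0315]
wrist [295.7, 176.9] 0.42 [ 0.5485 -0.2156  0.0315]
side [203.1, 227.3] 0.65 [ 0.4858 -0.2133  0.0315]
go [ 0.0005  0.0016 -0.0009] yaw -1.23 turn -0.0006 t 8.1 F [-8.2  0.  -1.6]
```

View pics/c4.png

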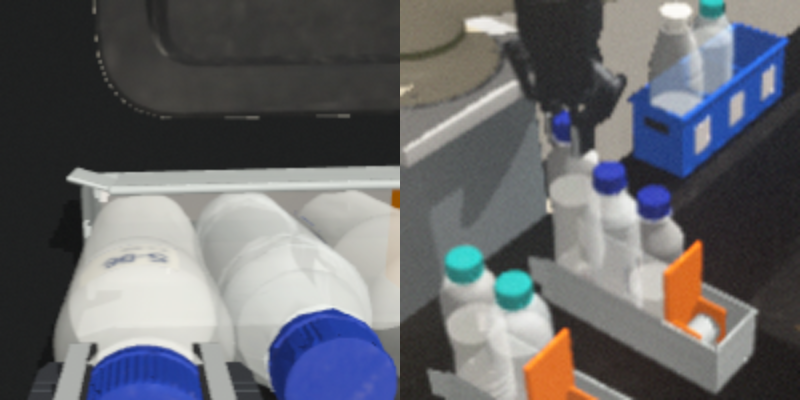

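Both views look as expected, with the front of the bottle near the lip. I'll feel for the stop in small steps.

```bash
python3 -m pendant '[[0,0,0.001,0,0,0,0],[0,0,0.002,0,0,0,0],[0,0,0.002,0,0,0,0]]'
python3 -m pendant '[[0,0,0.001,0,0,0,0],[0,0,0.002,0,0,0,0],[0,0,0.002,0,0,0,0]]'
python3 -m pendant '[[0,0,0.001,0,0,0,0],[0,0,0.0015,0,0,0,0],[0,0,0.0015,0,0,0,0]]'
```

```text
time_s: 8.48
position: [0.5083, -0.2159, 0.2031]
tool_rot: [[0.022, 1.0, -0.006], [1.0, -0.022, 0.002], [0.002, -0.006, -1.0]]
ft_force: [-8.8, 0.2, -1.6]
grip_width: 0.0242
gripper_force: 69.8
time_s: 8.85
position: [0.5103, -0.216, 0.2031]
tool_rot: [[0.021, 1.0, -0.006], [1.0, -0.021, 0.002], [0.002, -0.006, -1.0]]
ft_force: [-7.8, 1.0, -1.5]
grip_width: 0.0237
gripper_force: 69.8
time_s: 9.22
position: [0.5117, -0.216, 0.2031]
tool_rot: [[0.022, 1.0, -0.006], [1.0, -0.022, 0.002], [0.002, -0.006, -1.0]]
ft_force: [-7.7, 0.2, -0.6]
grip_width: 0.0238
gripper_force: 69.8
```

```bash
python3 -m pendant '[[0,0,0.001,0,0,0,0],[0,0,0.0015,0,0,0,0],[0,0,0.0015,0,0,0,0]]'
python3 -m pendant '[[0,0,0.001,0,0,0,0],[0,0,0.0015,0,0,0,0],[0,0,0.0015,0,0,0,0]]'
```

```text
time_s: 9.6
position: [0.5132, -0.2161, 0.2031]
tool_rot: [[0.022, 1.0, -0.006], [1.0, -0.022, 0.002], [0.002, -0.006, -1.0]]
ft_force: [-8.7, 0.5, -0.8]
grip_width: 0.0241
gripper_force: 69.8
time_s: 9.98
position: [0.5147, -0.2161, 0.2031]
tool_rot: [[0.022, 1.0, -0.006], [1.0, -0.022, 0.002], [0.002, -0.006, -1.0]]
ft_force: [-9.0, -0.3, -1.3]
grip_width: 0.0237
gripper_force: 69.8
```

```bash
python3 -m pendant '[[0,0,0.001,0,0,0,0],[0,0,0.0015,0,0,0,0],[0,0,0.0015,0,0,0,0]]'
python3 -m pendant '[[0,0,0.001,0,0,0,0],[0,0,0.0015,0,0,0,0],[0,0,0.0015,0,0,0,0]]'
```

```text
time_s: 10.35
position: [0.5155, -0.2161, 0.2032]
tool_rot: [[0.022, 1.0, -0.008], [1.0, -0.022, 0.002], [0.002, -0.008, -1.0]]
ft_force: [-11.9, 0.4, 2.2]
grip_width: 0.0238
gripper_force: 70.1
time_s: 10.72
position: [0.5161, -0.216, 0.2033]
tool_rot: [[0.022, 1.0, -0.01], [1.0, -0.022, 0.002], [0.002, -0.01, -1.0]]
ft_force: [-16.8, 1.6, 4.2]
grip_width: 0.0242
gripper_force: 70.6
```

The stop is at x≈0.5155, which puts the lip near 0.4805. I'll back off about 4 mm and lower.

```bash
python3 -m pendant '[[0,0,-0.002,0,0,0,0],[0,0,-0.004,0,0,0,0],[0,0,-0.004,0,0,0,0],[0,0,-0.004,0.006,0,0,0],[0,0,-0.004,0.012,0,0,0]]'
python3 -m pendant '[[0,0,0,0.005,0,0,0],[0,0,0,0.010,0,0,0],[0,0,0,0.014,0,0,0],[0,0,0,0.014,0,0,0]]'
```

```text
time_s: 11.35
position: [0.5143, -0.2164, 0.192]
tool_rot: [[0.022, 1.0, -0.003], [1.0, -0.022, 0.0], [0.0, -0.003, -1.0]]
ft_force: [-8.9, 1.0, 4.3]
grip_width: 0.0238
gripper_force: 70.4
time_s: 11.85
position: [0.5142, -0.2163, 0.1775]
tool_rot: [[0.022, 1.0, -0.004], [1.0, -0.022, 0.001], [0.001, -0.004, -1.0]]
ft_force: [-8.5, -0.5, 0.1]
grip_width: 0.0239
gripper_force: 70.2
```

```bash
python3 -m pendant '[[0,0,0,0.003,0,0,0],[0,0,0,0.006,0,0,0],[0,0,0,0.006,0,0,0]]'
python3 -m pendant '[[0,0,0,0.001,0,0,0],[0,0,0,0.002,0,0,0],[0,0,0,0.002,0,0,0]]'
```

```text
time_s: 12.22
position: [0.5142, -0.2163, 0.1717]
tool_rot: [[0.021, 1.0, -0.004], [1.0, -0.021, 0.001], [0.001, -0.004, -1.0]]
ft_force: [-8.7, 1.2, 0.7]
grip_width: 0.0239
gripper_force: 70.3
time_s: 12.6
position: [0.5142, -0.2164, 0.1703]
tool_rot: [[0.021, 1.0, -0.003], [1.0, -0.021, 0.0], [0.0, -0.003, -1.0]]
ft_force: [-10.2, 1.2, 5.7]
grip_width: 0.0236
gripper_force: 70.5
```

The bottle is on the floor (Fz up). I'll let the row forward until the lip takes it, then release with a small opening and rise.

```bash
python3 -m pendant '[[0,0,-0.002,0,0,0,0],[0,0,-0.004,0,0,0,0],[0,0,-0.006,0,0,0,0],[0,0,-0.007,0,0,0,0],[0,0,-0.007,0,0,0,0]]' 30
python3 -m pendant '[[0.3,0,0,0,0,0,0],[0.36,0,0,0,0,0,0],[0.42,0,0,0,0,0,0],[0.42,0,0,0,0,0,0]]'
python3 -m pendant '[[0.42,0,0,-0.015,0,0,0],[0.42,0,0,-0.06,0,0,0],[0.42,0,0,-0.11,0,0,0],[0.42,0,0,-0.11,0,0,0]]'
python3 - <<'E'
from h import *
np.set_printoptions(precision=4,suppress=True)
im=env.get_image("wrist");D=env.get_image("side")
cv2.imwrite("pics/c5.png",np.hstack([cv2.resize(im["image"],(533,400)),cv2.resize(D["image"][110:310,150:283],(266,400),interpolation=2)]))
go((.4305,.1200,.28),0)
E
```

```text
time_s: 13.22
position: [0.5087, -0.2166, 0.1701]
tool_rot: [[0.022, 1.0, 0.001], [1.0, -0.022, -0.001], [-0.001, 0.001, -1.0]]
ft_force: [-1.0, 1.2, 4.5]
grip_width: 0.024
gripper_force: 70.3
time_s: 13.72
position: [0.5085, -0.2164, 0.1695]
tool_rot: [[0.022, 1.0, 0.0], [1.0, -0.022, 0.0], [0.0, 0.0, -1.0]]
ft_force: [-0.3, -0.1, 0.2]
grip_width: 0.0362
gripper_force: 0.0
time_s: 14.22
position: [0.5093, -0.217, 0.2846]
tool_rot: [[0.021, 1.0, 0.007], [1.0, -0.021, -0.005], [-0.005, 0.008, -1.0]]
ft_force: [1.1, -0.1, -1.5]
grip_width: 0.0362
gripper_force: 0.0
go [ 0.3346 -0.0851  0.    ] yaw -1.24 turn -0.0216 t 14.325 F [ 0.3  0.  -0.2]
```

View pics/c5.png

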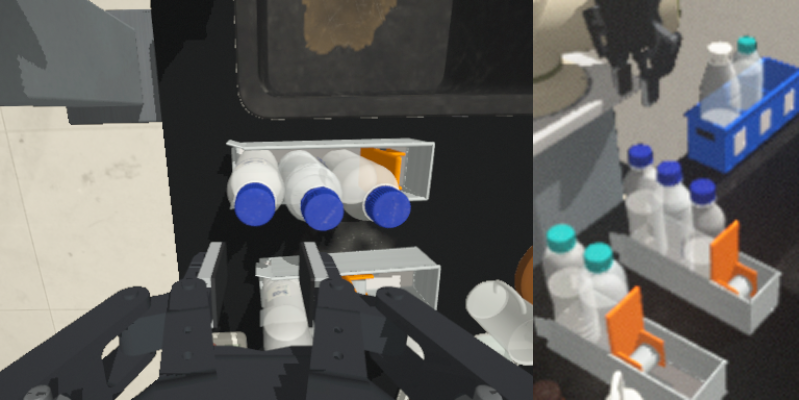

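Blue holds an upright row of three. Next is the teal bottle.

```bash
python3 -m pendant '[[0.7,0.06,-0.015,0,0,0,0],[0.7,0.12,-0.03,0,0,0,-0.005],[0.7,0.18,-0.046,0,0,0,-0.01],[0.7,0.24,-0.06,0,0,0,-0.015],[0.7,0.30,-0.076,0,0,0,-0.02]]'
python3 -m pendant '[[0.7,0.0346,-0.0085,0,0,0,0],[0.7,0.0346,-0.0085,0,0,0,0],[0.7,0.0346,-0.0085,0,0,0,0]]'
python3 - <<'E'
from h import *
np.set_printoptions(precision=4,suppress=True)
im=env.get_image("wrist")
m=cv2.inRange(cv2.cvtColor(im["image"],cv2.COLOR_BGR2HSV),(80,120,60),(95,255,255))
n,_,st,ce=cv2.connectedComponentsWithStats(m)
for i in range(1,n):
    if st[i][4]>150: print(st[i],onz(im,*ce[i],.178))
for r in env.tip_of("wrist","teal_new")[:1]:print(r["conf"],onz(im,*r["centre"],.004))
go((.4305,.1200,.168),0)
E
```

```text
time_s: 14.95
position: [0.4378, 0.0869, 0.2788]
tool_rot: [[0.002, 1.0, -0.002], [1.0, -0.002, 0.0], [0.0, -0.002, -1.0]]
ft_force: [0.9, 0.4, -0.2]
grip_width: 0.0599
gripper_force: 0.0
time_s: 15.32
position: [0.4304, 0.1194, 0.2791]
tool_rot: [[0.002, 1.0, -0.001], [1.0, -0.002, -0.0], [-0.0, -0.001, -1.0]]
ft_force: [-0.2, 0.1, 0.8]
grip_width: 0.0601
gripper_force: 0.0
[ 234  176   39   42 1275] [0.4302 0.1206 0.178 ]
0.87 [0.4302 0.1238 0.004 ]
go [ 0.0011 -0.0001  0.1113] yaw -0.17 turn -0.003 t 15.425 F [-0.1 -0.1  0.2]
```

```bash
python3 -m pendant '[[0.7,0.0015,0,0.05,0,0,0],[0.7,0.0015,0,0.1,0,0,0],[0.7,0.0015,0,0.111,0,0,0],[0.7,0.0015,0,0.111,0,0,0],[0,0.0015,0,0.111,0,0,0]]' 70
python3 -m pendant '[[0,0,0,0,0,0,0],[0,0,0,0,0,0,0],[0,0,0,0,0,0,0]]'
```

```text
time_s: 16.05
position: [0.4315, 0.1211, 0.1703]
tool_rot: [[0.002, 1.0, 0.003], [1.0, -0.002, 0.0], [0.0, 0.003, -1.0]]
ft_force: [0.7, -0.4, 0.9]
grip_width: 0.0429
gripper_force: 0.0
time_s: 16.42
position: [0.4312, 0.1213, 0.1703]
tool_rot: [[0.001, 1.0, 0.003], [1.0, -0.001, -0.0], [-0.0, 0.003, -1.0]]
ft_force: [-1.9, 0.1, 8.5]
grip_width: 0.0233
gripper_force: 68.5
```

```bash
python3 -m pendant '[[0,0,0,-0.03,0,0,0],[0,0,0,-0.08,0,0,0],[0,0,0,-0.14,0,0,0],[0,0,0,-0.2,0,0,0],[0,0,0,-0.22,0,0,0]]'
python3 -m pendant '[[0,-0.06,0,0,0,0,0],[0,-0.12,0.01,0,0,0,0],[0,-0.18,0.015,0,0,0,0],[0,-0.24,0.02,0,0,0,0],[0,-0.30,0.02,0,0,0,0]]'
python3 -m pendant '[[0,-0.06,0,0,0,0,0],[0,-0.12,0.005,0,0,0,0],[0,-0.18,0.005,0,0,0,-0.03],[0,-0.204,0.01,0.04,0,0,-0.052],[0,-0.204,0.01,0.1,0,0,-0.052]]'
python3 -m pendant '[[0,0,0,0,0,0,0],[0,0,0,0,0,0,0]]'
python3 - <<'E'
from h import *
np.set_printoptions(precision=4,suppress=True)
im=env.get_image("wrist");save(im,"w6")
cv2.imwrite("pics/w6b.png",cv2.resize(im["image"],None,fx=1.5,fy=1.5))
m=cv2.inRange(cv2.cvtColor(im["image"],cv2.COLOR_BGR2HSV),(80,120,60),(95,255,255))
n,_,st,ce=cv2.connectedComponentsWithStats(m)
for i in range(1,n):
    if st[i][4]>150: print(st[i],onz(im,*ce[i],.180))
for r in env.tip_of("wrist","magazine_teal_lip")[:2]:print(r["conf"],r["centre"],onz(im,*r["centre"],.0315))
go((.463,-.384,.2065),3)
E
```

```text
time_s: 17.05
position: [0.4304, 0.1214, 0.3926]
tool_rot: [[0.001, 1.0, 0.006], [1.0, -0.001, 0.0], [0.0, 0.006, -1.0]]
ft_force: [-0.5, -0.1, -4.6]
grip_width: 0.0235
gripper_force: 70.2
time_s: 17.68
position: [0.4496, -0.1805, 0.3888]
tool_rot: [[0.001, 1.0, -0.0], [1.0, -0.001, 0.0], [0.0, -0.0, -1.0]]
ft_force: [1.1, -0.4, -3.3]
grip_width: 0.0234
gripper_force: 69.8
time_s: 18.3
position: [0.4596, -0.385, 0.2878]
tool_rot: [[-0.048, 0.999, 0.002], [0.999, 0.048, -0.002], [-0.002, 0.002, -1.0]]
ft_force: [0.7, -0.3, -5.6]
grip_width: 0.0233
gripper_force: 69.8
time_s: 18.55
position: [0.4604, -0.3834, 0.2921]
tool_rot: [[-0.051, 0.999, 0.003], [0.999, 0.051, -0.004], [-0.004, 0.003, -1.0]]
ft_force: [0.6, 0.1, -3.1]
grip_width: 0.0233
gripper_force: 70.0
[ 376  172   44   39 1292] [ 0.5794 -0.3748  0.18  ]
[ 319  175   40   40 1230] [ 0.5307 -0.3806  0.18  ]
[ 224  230   57   78 3830] [ 0.4632 -0.4526  0.18  ]
0.81 [288.4, 164.5] [ 0.5074 -0.3852  0.0315]
go [-0.0003  0.0021  0.0859] yaw 2.92 turn -0.0014 t 18.65 F [ 0.7  0.8 -2.7]
```

View pics/w6b.png

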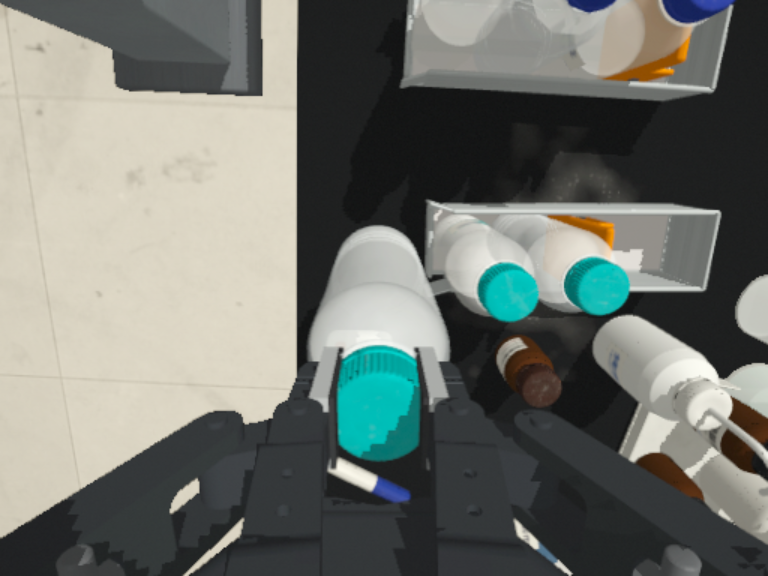

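```bash
python3 - <<'E'
from h import *
np.set_printoptions(precision=4,suppress=True)
im=env.get_image("wrist")
for n,u,v in(("far rear",720,212),("far mid",480,206),("near rear",708,291),("near mid",640,289),("near bottom rear",640,289)):
    print(n,onz(im,u/1.5,v/1.5,.062))
print(env.observe()["position"])
E
```

```text
far rear [ 0.7299 -0.3401  0.062 ]
far mid [ 0.5379 -0.3459  0.062 ]
near rear [ 0.7368 -0.4052  0.062 ]
near mid [ 0.6785 -0.4064  0.062 ]
near bottom rear [ 0.6785 -0.4064  0.062 ]
[ 0.4604 -0.3832  0.2919]
```

```bash
python3 -m pendant '[[0,0.0018,0.0025,0.045,0,0,0.02],[0,0.0018,0.0025,0.0856,0,0,0.02],[0,0.0018,0.0025,0.0856,0,0,0.02],[0,0.0018,0.0025,0.0856,0,0,0.02]]'
python3 -m pendant '[[0,0,0.007,0,0,0,0],[0,0,0.014,0,0,0,0],[0,0,0.02,0,0,0,0],[0,0,0.025,0,0,0,0],[0,0,0.03,0,0,0,0]]'
```

```text
time_s: 19.2
position: [0.4629, -0.3817, 0.2059]
tool_rot: [[-0.03, 1.0, 0.003], [1.0, 0.03, -0.004], [-0.004, 0.003, -1.0]]
ft_force: [0.0, -0.3, -3.3]
grip_width: 0.0231
gripper_force: 70.1
time_s: 19.82
position: [0.4907, -0.3802, 0.2036]
tool_rot: [[-0.03, 1.0, -0.005], [1.0, 0.03, -0.0], [-0.0, -0.005, -1.0]]
ft_force: [-10.5, 0.5, 2.5]
grip_width: 0.0231
gripper_force: 70.8
```

```bash
python3 - <<'E'
from h import *
np.set_printoptions(precision=4,suppress=True)
go((.540,-.379,.2065),1.8)
E
```

```text
go [-0.0002  0.0493 -0.0031] yaw 1.71 turn -0.0015 t 19.825 F [-10.5   0.5   2.5]
```

```bash
python3 -m pendant '[[0,0,0.007,-0.002,0,0,0],[0,0,0.014,-0.002,0,0,0],[0,0,0.021,-0.002,0,0,0],[0,0,0.028,-0.002,0,0,0],[0,0,0.034,-0.002,0,0,0]]'
python3 -m pendant '[[0,0,0.004,0,0,0,0],[0,0,0.008,0,0,0,0],[0,0,0.011,0,0,0,0],[0,0,0.011,0,0,0,0]]'
python3 -m pendant '[[0,0,0.001,0,0,0,0],[0,0,0.002,0,0,0,0],[0,0,0.002,0,0,0,0]]'
```

```text
time_s: 20.45
position: [0.5238, -0.379, 0.2049]
tool_rot: [[-0.03, 1.0, -0.008], [1.0, 0.03, 0.001], [0.001, -0.008, -1.0]]
ft_force: [-13.4, 0.4, 1.0]
grip_width: 0.0232
gripper_force: 71.0
time_s: 20.95
position: [0.5352, -0.3787, 0.2048]
tool_rot: [[-0.03, 1.0, -0.006], [1.0, 0.03, 0.001], [0.001, -0.006, -1.0]]
ft_force: [-9.6, -0.0, -0.1]
grip_width: 0.0229
gripper_force: 70.9
time_s: 21.32
position: [0.5371, -0.3786, 0.2048]
tool_rot: [[-0.03, 1.0, -0.007], [1.0, 0.03, 0.001], [0.001, -0.007, -1.0]]
ft_force: [-10.6, -0.6, -1.4]
grip_width: 0.0235
gripper_force: 71.0
```

```bash
python3 -m pendant '[[0,0,0.001,0,0,0,0],[0,0,0.002,0,0,0,0],[0,0,0.002,0,0,0,0]]'
python3 -m pendant '[[0,0,0.001,0,0,0,0],[0,0,0.002,0,0,0,0],[0,0,0.002,0,0,0,0]]'
python3 -m pendant '[[0,0,0.001,0,0,0,0],[0,0,0.0015,0,0,0,0],[0,0,0.0015,0,0,0,0]]'
```

```text
time_s: 21.7
position: [0.5391, -0.3786, 0.2047]
tool_rot: [[-0.03, 1.0, -0.007], [1.0, 0.03, 0.001], [0.001, -0.006, -1.0]]
ft_force: [-8.6, 0.2, -2.1]
grip_width: 0.0232
gripper_force: 70.9
time_s: 22.08
position: [0.541, -0.3785, 0.2048]
tool_rot: [[-0.03, 1.0, -0.007], [1.0, 0.03, 0.001], [0.001, -0.007, -1.0]]
ft_force: [-10.4, -0.1, -1.2]
grip_width: 0.0233
gripper_force: 70.9
time_s: 22.45
position: [0.5427, -0.3784, 0.2047]
tool_rot: [[-0.03, 1.0, -0.006], [1.0, 0.03, 0.001], [0.001, -0.006, -1.0]]
ft_force: [-9.2, -0.3, -1.5]
grip_width: 0.0235
gripper_force: 70.8
```

```bash
python3 -m pendant '[[0,0,0.001,0,0,0,0],[0,0,0.0015,0,0,0,0],[0,0,0.0015,0,0,0,0]]'
python3 -m pendant '[[0,0,0.001,0,0,0,0],[0,0,0.0015,0,0,0,0],[0,0,0.0015,0,0,0,0]]'
```

```text
time_s: 22.82
position: [0.5442, -0.3784, 0.2047]
tool_rot: [[-0.03, 1.0, -0.006], [1.0, 0.03, 0.001], [0.001, -0.006, -1.0]]
ft_force: [-7.8, 0.1, -2.0]
grip_width: 0.0233
gripper_force: 70.7
time_s: 23.2
position: [0.5457, -0.3783, 0.2047]
tool_rot: [[-0.03, 1.0, -0.006], [1.0, 0.03, 0.001], [0.001, -0.006, -1.0]]
ft_force: [-8.9, -0.3, -1.8]
grip_width: 0.0234
gripper_force: 70.8
```

```bash
python3 -m pendant '[[0,0,0.001,0,0,0,0],[0,0,0.0015,0,0,0,0],[0,0,0.0015,0,0,0,0]]'
python3 -m pendant '[[0,0,0.001,0,0,0,0],[0,0,0.0015,0,0,0,0],[0,0,0.0015,0,0,0,0]]'
```

```text
time_s: 23.58
position: [0.5469, -0.3783, 0.2048]
tool_rot: [[-0.03, 1.0, -0.007], [1.0, 0.03, 0.001], [0.001, -0.007, -1.0]]
ft_force: [-10.2, 0.4, -1.2]
grip_width: 0.0232
gripper_force: 71.0
time_s: 23.95
position: [0.5479, -0.3783, 0.2049]
tool_rot: [[-0.029, 1.0, -0.008], [1.0, 0.029, 0.001], [0.001, -0.008, -1.0]]
ft_force: [-13.4, -0.7, 1.2]
grip_width: 0.0234
gripper_force: 71.1
```

The stop is at about 0.547. I'll back off and lower.

```bash
python3 -m pendant '[[0,0,-0.002,0,0,0,0],[0,0,-0.0035,0,0,0,0],[0,0,-0.0035,0,0,0,0],[0,0,-0.0035,0.006,0,0,0],[0,0,-0.0035,0.012,0,0,0]]'
python3 -m pendant '[[0,0,0,0.005,0,0,0],[0,0,0,0.010,0,0,0],[0,0,0,0.014,0,0,0],[0,0,0,0.014,0,0,0]]'
python3 -m pendant '[[0,0,0,0.002,0,0,0],[0,0,0,0.004,0,0,0],[0,0,0,0.004,0,0,0]]'
```

```text
time_s: 24.58
position: [0.5458, -0.3786, 0.1936]
tool_rot: [[-0.03, 1.0, -0.004], [1.0, 0.03, -0.001], [-0.001, -0.004, -1.0]]
ft_force: [-8.7, -1.1, 2.6]
grip_width: 0.0236
gripper_force: 71.0
time_s: 25.08
position: [0.5455, -0.3785, 0.1791]
tool_rot: [[-0.03, 1.0, -0.005], [1.0, 0.03, 0.0], [0.0, -0.005, -1.0]]
ft_force: [-9.9, -0.0, -0.8]
grip_width: 0.0234
gripper_force: 70.9
time_s: 25.45
position: [0.5454, -0.3786, 0.1755]
tool_rot: [[-0.03, 1.0, -0.005], [1.0, 0.03, -0.0], [-0.0, -0.005, -1.0]]
ft_force: [-9.6, 0.2, 1.9]
grip_width: 0.0233
gripper_force: 71.1
```

```bash
python3 -m pendant '[[0,0,0,0.001,0,0,0],[0,0,0,0.002,0,0,0],[0,0,0,0.002,0,0,0]]'
python3 -m pendant '[[0,0,0,0.001,0,0,0],[0,0,0,0.0015,0,0,0],[0,0,0,0.0015,0,0,0]]'
```

```text
time_s: 25.82
position: [0.5453, -0.3787, 0.1737]
tool_rot: [[-0.03, 1.0, -0.005], [1.0, 0.03, -0.0], [-0.0, -0.005, -1.0]]
ft_force: [-10.8, 0.7, 3.7]
grip_width: 0.0233
gripper_force: 71.1
time_s: 26.2
position: [0.5454, -0.3788, 0.1732]
tool_rot: [[-0.03, 1.0, -0.004], [1.0, 0.03, -0.001], [-0.001, -0.004, -1.0]]
ft_force: [-11.8, 2.0, 7.8]
grip_width: 0.0233
gripper_force: 71.6
```

```bash
python3 -m pendant '[[0,0,-0.002,0,0,0,0],[0,0,-0.004,0,0,0,0],[0,0,-0.006,0,0,0,0],[0,0,-0.006,0,0,0,0]]' 30
python3 -m pendant '[[0,0,-0.001,0,0,0,0],[0,0,-0.001,0,0,0,0]]'
python3 -m pendant '[[0.3,0,0,0,0,0,0],[0.36,0,0,0,0,0,0],[0.42,0,0,0,0,0,0],[0.42,0,0,0,0,0,0]]'
python3 -m pendant '[[0.42,0,0,-0.015,0,0,0],[0.42,0,0,-0.06,0,0,0],[0.42,0,0,-0.11,0,0,0],[0.42,0,0,-0.16,0,0,0],[0.42,0,0,-0.16,0,0,0]]'
python3 - <<'E'
from h import *
im=env.get_image("wrist");D=env.get_image("side")
cv2.imwrite("pics/c7.png",np.hstack([cv2.resize(im["image"],(533,400)),cv2.resize(D["image"][110:310,150:283],(266,400),interpolation=2)]))
E
```

```text
time_s: 26.7
position: [0.5416, -0.3787, 0.1729]
tool_rot: [[-0.031, 1.0, 0.002], [1.0, 0.031, -0.002], [-0.002, 0.002, -1.0]]
ft_force: [-1.3, -0.0, 6.9]
grip_width: 0.0234
gripper_force: 71.2
time_s: 26.95
position: [0.5408, -0.3787, 0.1729]
tool_rot: [[-0.031, 1.0, 0.003], [1.0, 0.031, -0.002], [-0.002, 0.002, -1.0]]
ft_force: [-2.0, 0.9, 6.3]
grip_width: 0.0227
gripper_force: 71.2
time_s: 27.45
position: [0.5401, -0.3784, 0.1713]
tool_rot: [[-0.03, 1.0, -0.0], [1.0, 0.03, 0.0], [0.0, -0.0, -1.0]]
ft_force: [-1.1, 0.7, -0.4]
grip_width: 0.0361
gripper_force: 0.3
time_s: 28.08
position: [0.5405, -0.3788, 0.3373]
tool_rot: [[-0.031, 1.0, 0.007], [1.0, 0.031, -0.007], [-0.007, 0.007, -1.0]]
ft_force: [0.4, -1.0, -1.7]
grip_width: 0.0359
gripper_force: 0.0
```

View pics/c7.png

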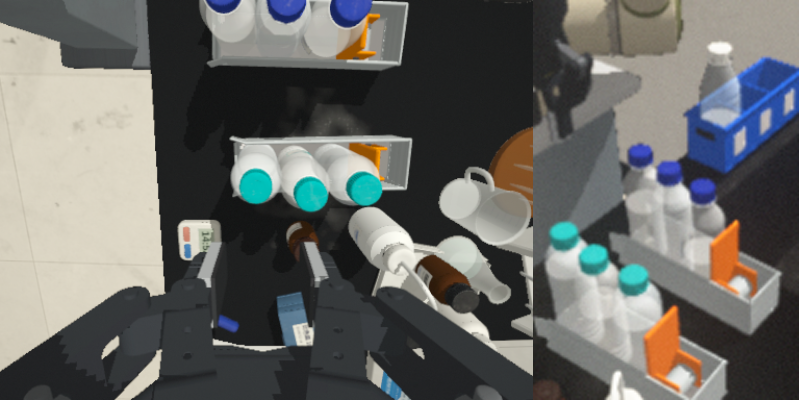

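Both magazines show three upright bottles, and the white bottle is still in the carrier. I'll check the cap heights before handing in.

```bash
python3 - <<'E'
from h import *
np.set_printoptions(precision=4,suppress=True)
S=env.get_image("scene");D=env.get_image("side")
def caps(im,lo,hi):
    n,_,st,ce=cv2.connectedComponentsWithStats(cv2.inRange(cv2.cvtColor(im["image"],cv2.COLOR_BGR2HSV),lo,hi))
    return [ce[i] for i in range(1,n) if 25<st[i][4]<400]
for nm,lo,hi in(("teal",(80,120,60),(95,255,255)),("blue",(112,150,80),(125,255,255))):
    for c in caps(S,lo,hi):
        for e in caps(D,lo,hi):
            p=tri([ray(S,*c),ray(D,*e)]);err=np.linalg.norm(proj(S,p)-c)+np.linalg.norm(proj(D,p)-e)
            if err<2 and .15<p[2]<.2: print(nm,p,round(err,2))
print(env.observe()["ft_force"])
E
```

```text
teal [ 0.6391 -0.3775  0.1713] 0.16
teal [ 0.5864 -0.3826  0.1741] 0.79
teal [ 0.5338 -0.3766  0.1759] 0.22
blue [ 0.6082 -0.2207  0.1761] 0.96
blue [ 0.5559 -0.2194  0.1781] 0.89
blue [ 0.503  -0.2155  0.1798] 0.81
[-0.7379  0.1302 -0.6958]
```

Cap heights and spacing (about 53 mm) match rows standing on the lane floor behind the lip.

```bash
python3 -c "
from rig import env
print(env.close_job())"
```

```text
the job is handed in; nothing more can be done
None
```

Both bottles are loaded: each magazine now holds a closed-up, upright row of three behind its lip, and I handed the job in at about 28 s without seeing a verdict from the judge.

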